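# Set the grinding gap of the sample mill with its star wheel

### The arm

A 6-joint arm with a two-finger parallel gripper is mounted at the origin on the work surface. World frame = base frame: x ahead of the robot, y to its left, z up, the work surface at z = 0. Lengths are in m, angles in rad, forces in N, time in s.
With the tool pointing down it reaches from about 0.325 to 0.75 m from the base axis. Payload 7.6 kg.
Tool frame: the origin (TCP) lies at the very end of the fingers, on their centre line; the grasp point (between the pads) lies 19 mm behind it; z points along the fingers, y is the line along which they close (so a half turn about z gives the same grasp; the last joint's range is limited). The gripper opens to 85 mm and grips with 20 to 120 N. Pads are 22 mm wide; open, the fingers measure 114 mm over their backs; the gripper's body (76 mm by 85 mm) begins 54 mm behind the grasp point. The pads swing forward as they close: fully open they stand 13 mm farther back than shut.
Start: joints at [-1.295, 0.052, 1.401, -0, 1.689, -0.07], TCP at [0.178, -0.494, 0.231] pointing down, gripper open.
Joint ranges: [-2.9, 2.9], [-0.91, 2.17], [0.12, 2.37], [-1.06, 4.2], [0.26, 2.73], [-2.93, 2.93]. Speed limits (rad/s): [2.57, 2.57, 3.01, 3.14, 3.14, 3.14].

### API

Orientations are given as a unit quaternion [w, x, y, z].
In Python, from rig import bot gives the robot as it stands.
- The arm moves only by the tool servo_tool, never from a script. Its argument "commands" is a list of rows, each an object of numbers: "dx", "dy", "dz": the shift along the tool's x, y, z in m; "spin": the turn about the tool's z in degrees. In form: [{"dx": .., "dy": .., "dz": .., "spin": ..}, ...]. A call has 1 to 5 rows; each row is the pose to reach, as a shift and turn from the pose commanded when the call began, along the tool's axes at that moment; what a row does not reach only later rows make up. A row lasts 1/10 s, in which the tool goes at most 50 mm and 8.59 degrees, less where a joint would pass 70% of its speed; a pose out of reach is approached as far as the arm can. A call with a gripper value outside its range is refused whole. "grip" is the finger opening in m, from 0 to 0.0854, set as the call begins (left out, the last holds). The fingers move at their own pace and stop on an object; "newtons" is the grip in N (left out, the last holds). Time passes only in rows, so rows that repeat a pose let the fingers close. It gives the time, the measured TCP pose, the force, the opening and the grip force at its end, in the units of the state.
- bot.read_state(): the state, without advancing time (a new reading comes with each control period).
- bot.grab_frame(name): name is "scene" or "top" or "wrist"; returns a dict with "img" (400x640x3 uint8, red, green, blue), "K" (3x3 intrinsics, pixels), "R" (3x3) and "t" (3): a world point X has camera coordinates R X + t. Camera axes: x right, y down, z forward; pixel columns grow to the right and rows downward; lengths in m; the calibration is good to about 2 mm. The wrist camera is an equidistant fisheye: a pixel r from the principal point sees the ray r / f radians off the axis. A picture is of the moment at which its call begins. There is no depth.
- bot.hand_in(): hands the job in; it is judged then, once.
The state is a dict: "t": time; "joints": joint angles; "joint_velocities": joint speeds; "tau": joint torques, N m; "ee_pos": TCP position; "tool_rot": TCP orientation; "ft_force": force on the tool from outside, world axes, zero at the start; "torque": the same for the moment, N m; "gripper_width": finger opening in m; "grip_force": force on a finger pad.
Only numpy, scipy, OpenCV 4.12 (cv2) and the standard library are available. Lean on these libraries where they do the work, as an engineer would, in place of code of your own. Each camera call takes 0.05 s, during which the arm holds its last target. There are 200 camera calls.

### The job

The sample mill has new grinding discs and its gap must be set from the touch point. Take the flat-bladed adjusting bar out of its wooden holder and, working down through the slot in the mill's sheet guard, push the star wheel's teeth away from the robot one tooth at a time until you feel the discs touch, without forcing it; then back the wheel off two teeth and stand the bar in its holder again. Leave everything else on the bench where it is.

Things in the scene. Friction and masses are not known exactly. Their poses are not given: they have to be found in the camera images.
- mill: Bench disc mill, bolted down: grey casting, blue finned motor at its +y end. Origin on the bench under the slot's middle; x points away from the robot, y along the shaft towards the motor, z up. Shaft axis 115 mm up. Chamber (y 55 to 145 mm) is open on top, its flange and studs 204 mm high; motor box and its two buttons up to 218 mm. Pass over it with the bar; work gently, a knock over 45 N marks it.
- slot (a point): Middle of the access slot in the flat sheet-steel guard over the star wheel, at the sheet's top face, 153 mm above the bench. Slot 46 mm long (mill x), 13 mm wide (mill y), sheet 3 mm; guard top 100 x 44 mm. Teeth are seen through it. A stroke of the blade from 16 mm short of the middle to 4 mm past it, tip 15 mm below the sheet's top, moves one tooth; run to the slot's end it can move two.
- star_wheel: Steel star wheel under the slot. Origin on its axis (mill y), 38 mm below the slot point. Ten round-tipped teeth 5.4 mm thick, 14 mm wide, tip radius 32 mm, root radius 21 mm. A sprung roller clicks it into place at every tooth, with a tooth gap at the very top (teeth 18 deg to either side); about 5 N at the tooth lifts it over. Top pushed to mill +x: gap closes 1.2 mm a tooth; to -x: it opens.
- front_disc: Front grinding disc, 100 mm dia, 10 mm thick, steel, moved along mill +y by the star wheel's screw. Origin: centre of its grinding face, which looks to mill +y. It meets the back disc 1.3 to 3.2 teeth on from the start, often between two clicks; the wheel then stops hard: 10 N at the tooth is a clear touch, 25 N and more jams and harms the discs. Poses are too coarse to tell the touch: feel it.
- back_disc: Back grinding disc on the motor shaft, 100 mm dia, fixed in the mill; its seat differs from set to set. Origin: centre of its grinding face, which looks to mill -y. The gap is the y distance between the two faces.
- holder: Wooden tool block 60 x 130 x 60 mm (x, y, z), fixed to the bench; stands left or right of the robot's middle. Origin: centre of its underside. Two upright rectangular holes 13 x 16 mm (x, y), 50 mm deep: at y = -32 mm for the adjusting bar, at y = +32 mm with a round-handled screwdriver.
- bar: Adjusting bar standing in the holder: flat steel blade 5 x 8 mm (x, y), 45 mm long, then a collar 28 x 28 x 5 mm, then a black rectangular handle 20 x 24 x 55 mm (x, y, z); 0.1 to 0.16 kg. Origin: blade's tip, z up along the bar. In the holder the collar rests on the block's top and the tip is 15 mm above the bench.
- bar_grip (a point): Point in the middle of the bar's handle, 75 mm above the blade's tip (handle from 50 to 105 mm).
- screwdriver: Bystander: screwdriver with a round wooden handle, 23 mm dia, standing in the holder's other hole, top 112 mm above the bench. Origin: its tip.
- hopper: Bystander: the mill's steel feed hopper, lifted off and standing on the bench, 124 mm dia at the top, 115 mm high. Origin: centre of its underside.
- jar_a: Bystander: sample jar of sand-coloured powder with a white cap, 62 mm dia, 85 mm high. Origin: centre of its underside.
- scale_cup: Bystander: small aluminium weighing cup, 72 mm dia, 45 mm high, near the balance. Origin: centre of its underside.
- holder_hole0 (a point): Middle of the mouth of the holder's hole for the adjusting bar, on the block's top face, 60 mm above the bench.
- jar_b: Bystander: sample jar of grey powder with a white cap, 62 mm dia, 85 mm high. Origin: centre of its underside.
- jar_c: Bystander: smaller jar of brown powder with a black cap, 50 mm dia, 70 mm high. Origin: centre of its underside.
Things that resemble listed ones, but are neither listed nor needed, are in the scene too. Leave any green look-alike of the bar alone. There is more than one size of the holder; the job needs the larger.

How it is judged:
On the way:
1. the wheel is stepped on until the front disc touches the back disc (contact force between front_disc and back_disc above 8 N), for 0.05 s.
At the end, for the whole second after the job is handed in: The wheel is at rest, backed off two teeth from the touch (disc gap 1.44 to 3.36 mm, that is 1.2 to 2.8 teeth of 1.2 mm), and the bar stands upright (within 7 degrees), let go and at rest, down in its hole of the holder (tip within 9 mm of the hole's axis and below 20 mm above the bench) (y of front_disc in the frame of back_disc between -0.00336 and -0.00144 m and angular speed of star_wheel below 0.2 rad/s and horizontal distance between bar and holder_hole0 below 0.009 m and height (world z) of bar below 0.02 m and angle between bar's own z axis and vertical below 0.12 rad and linear speed of bar below 0.02 m/s).
It fails at once if the bar is forced against the mill (contact force between bar and mill above 45 N).
It fails at once if the touching discs are jammed together (contact force between front_disc and back_disc above 350 N).
It fails at once if something else on the bench is shifted by more than 30 mm (distance of any of screwdriver, hopper, jar_a, jar_b, jar_c, scale_cup from where it was at the start of the episode above 0.03 m).
It also fails if it takes over 72 s, if anything falls off the work surface, if the arm or the gripper's body presses on something with over 40 N, if the wrist force passes 120 N, or if a joint passes its speed limit or range.

## Working session

There is one attempt and no reset: what is moved stays moved. The work goes in short steps, Python scripts to look and compute and a tool call to move; the robot and the scene stay as the last step left them, time stands still between calls to the robot, and variables do not carry over. Pictures are saved under pics/ and viewed, at most 12 in all, crops included, and the job is handed in when it is done.

Besides the shell and the picture viewer there is one more tool, called by a JSON object that holds its "fn" and its "kwargs". servo_tool: Moves the arm, as the interface text tells. Its arguments: {"type":"object","properties":{"commands":{"type":"array","items":{"type":"object","properties":{"dx":{"type":"number"},"dy":{"type":"number"},"dz":{"type":"number"},"spin":{"type":"number"}}}},"grip":{"type":"number"},"newtons":{"type":"number"}},"required":["commands"]}

```bash
mkdir -p pics; ls
python3 - <<'E'
from rig import bot
import cv2,pickle
s=bot.read_state();print(s)
d={}
for n in("scene","top"):
    f=bot.grab_frame(n);d[n]=f;cv2.imwrite(f"pics/{n}0.png",f["img"][:,:,::-1]);print(n,f["K"],f["R"],f["t"])
pickle.dump(d,open("f0.pkl","wb"))
E
```

```text
pics
{'t': 0.0, 'joints': array([-1.29530176e+00,  5.28366634e-02,  1.40173703e+00,  5.00304470e-06,
        1.68858128e+00, -7.02941255e-02]), 'joint_velocities': array([ 6.96610999e-04,  5.87292839e-04,  1.23683651e-03,  4.86384562e-05,
       -7.46297779e-04,  1.23191133e-03]), 'tau': array([ 1.45497343e-04, -3.81665504e+01, -3.60189342e+01, -1.44700734e-04,
        6.01677719e-03,  1.95673824e-07]), 'ee_pos': array([ 0.17788715, -0.49362674,  0.23046626]), 'tool_rot': array([-7.77307674e-04,  9.85090616e-01,  1.72034494e-01, -7.75354125e-05]), 'ft_force': array([-1.30783373,  0.89066613,  0.03032098]), 'torque': array([-0.02102564, -0.02143558,  0.00508535]), 'grip_force': 0.0, 'gripper_width': 0.0855535916747669}
scene [[431.90984547   0.         326.36510897]
 [  0.         431.90984547 198.92103834]
 [  0.           0.           1.        ]] [[ 0.25711362  0.96623874 -0.01659184]
 [ 0.77491736 -0.21640106 -0.59386334]
 [-0.57740425  0.13983305 -0.80439483]] [-0.10885694 -0.30215285  1.64900968]
top [[395.60883872   0.         316.9903276 ]
 [  0.         395.60883872 210.84997463]
 [  0.           0.           1.        ]] [[-0.02585003 -0.99923149 -0.02946527]
 [-0.98912364  0.02983564 -0.14402868]
 [ 0.1447971   0.02542165 -0.98913474]] [0.01178065 0.50768092 1.1127633 ]
```

View pics/top0.png

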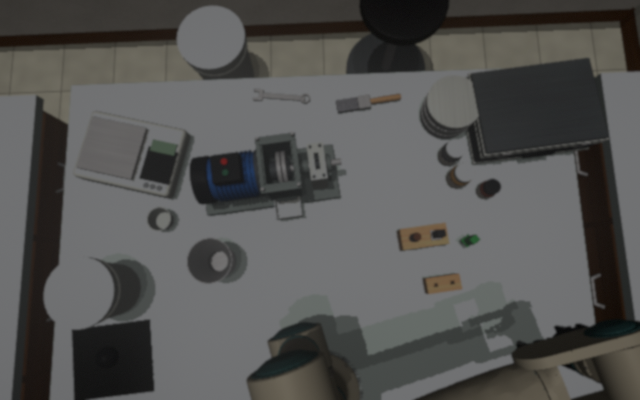

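View pics/scene0.png

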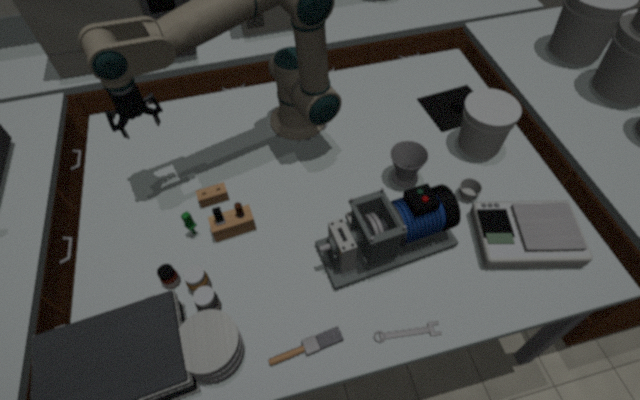

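Top view: the large holder is at about (423,237), with the bar's black handle at (438,234) and the screwdriver at (415,237). The mill guard and slot are at (317,160), and the green look-alike is at (470,240). The scene view shows the holder at (232,222) and the guard at (343,237). I'll zoom in on these.

Run:
```python
import cv2,pickle,numpy as np
d=pickle.load(open("f0.pkl","rb"))
def c(n,x,y,w=66,h=50,k=6):
    return cv2.resize(d[n]["img"][y:y+h,x:x+w,::-1],None,fx=k,fy=k,interpolation=cv2.INTER_CUBIC)
im=np.vstack([np.hstack([c("top",390,212),c("top",285,138)]),np.hstack([c("scene",200,195),c("scene",310,212)])])
cv2.imwrite("pics/crop.png",np.clip(im*1.4,0,255).astype(np.uint8))
```

```text
(no output)
```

View pics/crop.png

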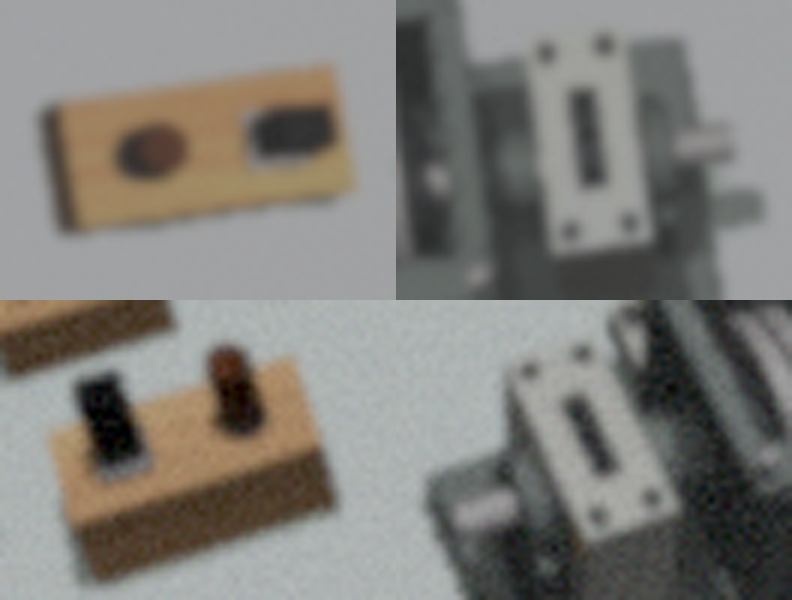

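Crops: in the top view, the holder's top face, collar and handle are clear on the left, and the guard with its four screws and slot on the right. I'll cast their corners onto planes at their known heights.

```bash
cat > h.py <<'E'
import numpy as np,cv2
def cast(f,uv,z):
    uv=np.atleast_2d(uv).astype(float);K,R,t=f["K"],f["R"],f["t"]
    r=np.linalg.solve(K,np.c_[uv,np.ones(len(uv))].T); w=R.T@r; c=-R.T@t
    return (c[:,None]+w*((z-c[2])/w[2])).T
E
python3 - <<'E'
import pickle,numpy as np
from h import *
d=pickle.load(open("f0.pkl","rb"))
P={("top","holder",.06,0,0,390,212):[(62,100),(333,65),(355,188),(80,228)],
("top","guard",.153,396,0,285,138):[(528,35),(618,30),(652,240),(552,252)],
("top","slot",.153,396,0,285,138):[(572,90),(596,88),(606,183),(585,187)],
("scene","holder",.06,0,300,200,195):[(48,433),(293,355),(325,448),(75,522)],
("scene","guard",.153,396,300,310,212):[(508,372),(592,345),(678,500),(600,543)],
("scene","slot",.153,396,300,310,212):[(563,398),(582,393),(620,470),(600,474)]}
for (n,o,z,a,b,x,y),q in P.items():
    q=(np.array(q)-[a,b]+.5)/6-.5+[x,y]
    w=cast(d[n],q,z)[:,:2];c=w.mean(0)
    l=[np.linalg.norm(w[i]-w[i-1]) for i in range(4)]
    e=w[1]-w[2]+w[0]-w[3] if n=="top" else w[2]-w[1]+w[3]-w[0]
    print(n,o,c.round(4),"xaxis deg",np.degrees(np.arctan2(e[1],e[0])).round(1),np.round(l,4))
    e=w[0]-w[1]+w[3]-w[2] if n=="top" else w[1]-w[0]+w[2]-w[3]
    print("   yaxis deg-90",np.degrees(np.arctan2(-e[0],e[1])).round(1))
E
```

```text
top holder [ 0.425  -0.3011] xaxis deg 5.3 [0.0601 0.1276 0.058  0.1289]
   yaxis deg-90 6.2
top guard [ 0.6256 -0.0076] xaxis deg 6.0 [0.0997 0.0402 0.0971 0.0443]
   yaxis deg-90 3.3
top slot [ 0.6264 -0.0086] xaxis deg 5.2 [0.0447 0.0107 0.0436 0.0094]
   yaxis deg-90 5.9
scene holder [ 0.4255 -0.3008] xaxis deg 6.9 [0.0579 0.1287 0.0623 0.1273]
   yaxis deg-90 5.7
scene guard [ 0.629  -0.0071] xaxis deg 8.9 [0.0979 0.0413 0.09   0.0408]
   yaxis deg-90 11.0
scene slot [ 0.6263 -0.0075] xaxis deg 6.6 [0.0431 0.009  0.0438 0.0091]
   yaxis deg-90 -0.3
```

```bash
cat >> h.py <<'E'
from rig import bot
from scipy.spatial.transform import Rotation as Ro
def pose():
    s=bot.read_state();q=s["tool_rot"];R=Ro.from_quat([q[1],q[2],q[3],q[0]]).as_matrix()
    return s,s["ee_pos"],R
def to(x,y,z,yaw):
    "shift and spin to put the TCP at xyz with tool x at yaw deg"
    s,p,R=pose();d=R.T@(np.array([x,y,z])-p);a=np.degrees(np.arctan2(R[1,0],R[0,0]))
    print("t",s["t"],"p",p.round(4),"yaw",a.round(2),"tilt",np.degrees(np.arccos(-R[2,2])).round(2),"| d",d.round(4),"spin",((a-yaw+180)%360-180).round(2))
E
python3 -c "
from h import *
to(.428,-.333,.19,96)"
```

```text
t 0.1 p [ 0.1779 -0.4937  0.2305] yaw 19.81 tilt 0.08 | d [ 0.2898 -0.0663  0.0407] spin -76.19
```

{"fn": "servo_tool", "kwargs": {"commands": [{"dx": 0.29,"dy": -0.066,"dz": 0.04,"spin": -76.2},{"dx": 0.29,"dy": -0.066,"dz": 0.04,"spin": -76.2},{"dx": 0.29,"dy": -0.066,"dz": 0.04,"spin": -76.2},{"dx": 0.29,"dy": -0.066,"dz": 0.04,"spin": -76.2},{"dx": 0.29,"dy": -0.066,"dz": 0.04,"spin": -76.2}], "grip": 0.0854, "newtons": 100}}

```text
t: 0.6
ee_pos: [0.3879, -0.3589, 0.1974]
tool_rot: [-0.0, 0.852, 0.523, -0.0]
ft_force: [0.5, -0.7, 0.0]
gripper_width: 0.0853
grip_force: 0.0
```

```bash
python3 -c "
from h import *
to(.428,-.333,.19,96)"
```

```text
t 0.6 p [ 0.3879 -0.3589  0.1974] yaw 63.13 tilt 0.02 | d [0.0412 0.0241 0.0074] spin -32.87
```

{"fn": "servo_tool", "kwargs": {"commands": [{"dx": 0.041,"dy": 0.024,"dz": 0.0,"spin": -33},{"dx": 0.041,"dy": 0.024,"dz": 0.0,"spin": -33},{"dx": 0.041,"dy": 0.024,"dz": 0.0,"spin": -33},{"dx": 0.041,"dy": 0.024,"dz": 0.0,"spin": -33},{"dx": 0.041,"dy": 0.024,"dz": 0.0,"spin": -33}]}}

```text
t: 1.1
ee_pos: [0.4267, -0.3346, 0.1975]
tool_rot: [-0.0, 0.67, 0.742, -0.0]
ft_force: [-0.1, 0.4, 0.1]
gripper_width: 0.0854
grip_force: 0.0
```

Run:
```python
from h import *
import pickle
f=bot.grab_frame("wrist");pickle.dump(f,open("w1.pkl","wb"));cv2.imwrite("pics/w1.png",f["img"][:,:,::-1])
to(.428,-.333,.09,96)
```

```text
t 1.15 p [ 0.4266 -0.3347  0.1976] yaw 95.63 tilt 0.04 | d [0.0015 0.0016 0.1076] spin -0.37
```

View pics/w1.png

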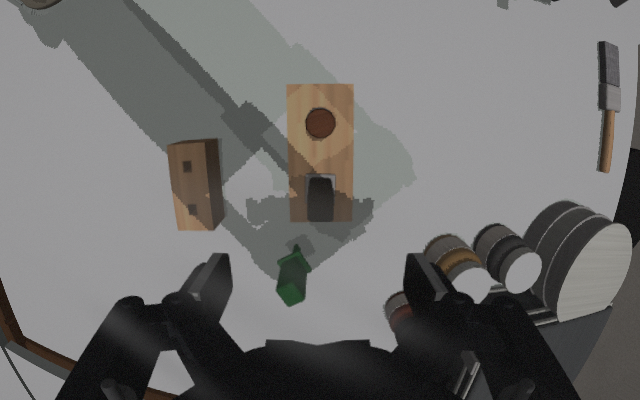

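The wrist view shows the holder upright in the image, with top-face corners at (287,84), (353,84), (353,221) and (288,221). The bar handle is at about (320,198), and its top near edge is at row 221.

```bash
cat >> h.py <<'E'
def castw(f,uv,z):
    K,R,t=f["K"],f["R"],f["t"];out=[]
    for u,v in uv:
        q=np.array([u-K[0,2],v-K[1,2]])/K[0,0];r=np.hypot(*q);w=R.T@np.r_[q/r*np.sin(r),np.cos(r)];c=-R.T@t
        out.append(c+w*((z-c[2])/w[2]))
    return np.array(out)
E
python3 - <<'E'
from h import *
import pickle
f=pickle.load(open("w1.pkl","rb"));im=f["img"]
w=castw(f,[(287,84),(353,84),(353,221),(288,221)],.06);print(w.round(4),w.mean(0))
e=w[0]-w[3]+w[1]-w[2];a=np.arctan2(e[1],e[0]);print("y axis",np.degrees(a))
print("hole",w.mean(0)[:2]-.032*np.array([np.cos(a),np.sin(a)]))
g=cv2.cvtColor(im,cv2.COLOR_RGB2GRAY)[168:226,300:342]
m=(g<55).astype(np.uint8);n,l,s,c=cv2.connectedComponentsWithStats(m);i=1+s[1:,4].argmax();print(s[i]+[300,168,0,0,0])
x,y,W,H=s[i][:4]+[300,168,0,0]
print("handle top near edge",castw(f,[(x,y+H),(x+W,y+H)],.12).round(4))
E
```

```text
[[ 0.3887 -0.241   0.06  ]
 [ 0.4467 -0.2349  0.06  ]
 [ 0.4628 -0.3623  0.06  ]
 [ 0.4004 -0.3687  0.06  ]] [ 0.42464643 -0.30172944  0.06      ]
y axis 96.2194303619274
hole [ 0.42811319 -0.3335411 ]
[ 307  177   27   45 1081]
handle top near edge [[ 0.4186 -0.3447  0.12  ]
 [ 0.4388 -0.3426  0.12  ]]
```

{"fn": "servo_tool", "kwargs": {"commands": [{"dx": 0.0015,"dy": 0.002,"dz": 0.04,"spin": -0.5},{"dx": 0.0015,"dy": 0.002,"dz": 0.08,"spin": -0.5},{"dx": 0.0015,"dy": 0.002,"dz": 0.11,"spin": -0.5},{"dx": 0.0015,"dy": 0.002,"dz": 0.124,"spin": -0.5},{"dx": 0.0015,"dy": 0.002,"dz": 0.124,"spin": -0.5}], "grip": 0.05}}

```text
t: 1.65
ee_pos: [0.4276, -0.3325, 0.0721]
tool_rot: [-0.002, 0.668, 0.744, -0.0]
ft_force: [-0.6, -0.2, 0.2]
gripper_width: 0.0499
grip_force: 0.0
```

{"fn": "servo_tool", "kwargs": {"commands": [{"dz": 0},{"dz": 0},{"dz": 0},{"dz": 0},{"dz": 0}], "grip": 0.0, "newtons": 100}}

```text
invalid input at $.commands[0]: expected keys dx, dy, dz, spin
```

```bash
python3 -c "
from h import *
to(.4285,-.333,.19,96.1);s=bot.read_state();print(s['gripper_width'],s['grip_force'],s['ft_force'],s['torque'])"
```

```text
t 1.65 p [ 0.4276 -0.3325  0.0721] yaw 96.16 tilt 0.23 | d [-0.0003  0.0005 -0.1179] spin 0.06
0.04989662671525303 0.0 [-0.63255394 -0.19922172  0.23426492] [ 0.01173402 -0.01761866 -0.05102819]
```

{"fn": "servo_tool", "kwargs": {"commands": [{"dx": 0,"dy": 0.0005,"dz": 0,"spin": 0},{"dx": 0,"dy": 0.0005,"dz": 0,"spin": 0},{"dx": 0,"dy": 0.0005,"dz": 0,"spin": 0},{"dx": 0,"dy": 0.0005,"dz": 0,"spin": 0},{"dx": 0,"dy": 0.0005,"dz": 0,"spin": 0}], "grip": 0.0, "newtons": 100}}

```text
t: 2.15
ee_pos: [0.4301, -0.3341, 0.0764]
tool_rot: [0.002, 0.667, 0.745, -0.0]
ft_force: [1.3, 0.2, 6.8]
gripper_width: 0.0189
grip_force: 98.2
```

```bash
python3 -c "
from h import *
to(.4285,-.333,.19,96.1);s=bot.read_state();print(s['gripper_width'],s['grip_force'],s['ft_force'],s['torque'])"
```

```text
t 2.15 p [ 0.4301 -0.3341  0.0764] yaw 96.27 tilt 0.26 | d [ 0.0008 -0.0012 -0.1136] spin 0.17
0.01887771124189251 98.17569136619568 [1.26242484 0.21942598 6.84290683] [-0.08917662  0.11397864 -0.02709183]
```

{"fn": "servo_tool", "kwargs": {"commands": [{"dx": 0,"dy": 0,"dz": -0.02,"spin": 0},{"dx": 0,"dy": 0,"dz": -0.06,"spin": 0},{"dx": 0,"dy": 0,"dz": -0.1,"spin": 0},{"dx": 0,"dy": 0,"dz": -0.14,"spin": 0},{"dx": 0,"dy": 0,"dz": -0.18,"spin": 0}]}}

```text
t: 2.65
ee_pos: [0.4288, -0.3329, 0.2563]
tool_rot: [0.0, 0.667, 0.745, -0.0]
ft_force: [0.5, -0.1, -1.1]
gripper_width: 0.0187
grip_force: 97.6
```

Run:
```python
from h import *
import pickle
d={n:bot.grab_frame(n) for n in("wrist","scene","top")};pickle.dump(d,open("f2.pkl","wb"))
a=d["wrist"]["img"][180:400,180:460];b=d["scene"]["img"]
s,p,R=pose();
K,Rc,t=(d["scene"][k] for k in("K","R","t"));q=K@(Rc@(p-[0,0,.03])+t);u,v=(q[:2]/q[2]).astype(int);print(u,v)
b=b[v-35:v+35,u-35:u+35]
cv2.imwrite("pics/c2.png",np.hstack([cv2.resize(a,(500,400)),cv2.resize(b,(300,400),interpolation=cv2.INTER_CUBIC)])[:,:,::-1])
to(.6265,-.008,.255,95.8);print(s['ft_force'],s['torque'],s['gripper_width'])
```

```text
206 187
t 2.8 p [ 0.4299 -0.3338  0.2581] yaw 96.28 tilt 0.43 | d [0.3024 0.231  0.0025] spin 0.48
[ 0.32498358  0.18224199 -1.54667685] [-0.00436173  0.02221756 -0.03623485] 0.018509682036437648
```

View pics/c2.png

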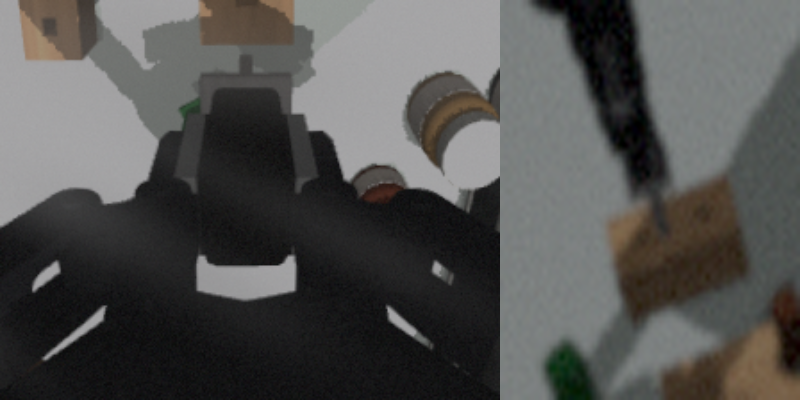

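The picture shows the bar gripped upright: the pads sit just above the collar and the blade hangs below, with its tip at wrist pixel (318,210). Next I'll check the tip position and move over.

{"fn": "servo_tool", "kwargs": {"commands": [{"dx": 0.302,"dy": 0.215,"dz": -0.005,"spin": 0.5},{"dx": 0.302,"dy": 0.215,"dz": -0.005,"spin": 0.5},{"dx": 0.302,"dy": 0.215,"dz": -0.005,"spin": 0.5},{"dx": 0.302,"dy": 0.215,"dz": -0.005,"spin": 0.5},{"dx": 0.302,"dy": 0.215,"dz": -0.005,"spin": 0.5}]}}

```text
t: 3.3
ee_pos: [0.5511, -0.1128, 0.2561]
tool_rot: [-0.001, 0.671, 0.742, -0.0]
ft_force: [1.1, -1.5, -0.5]
gripper_width: 0.0192
grip_force: 97.8
```

Run:
```python
from h import *
import pickle
f=pickle.load(open("f2.pkl","rb"))["wrist"]
p=np.array([.4299,-.3338,.2581])
for dz in(.058,.0614,.065): print(dz,(castw(f,[(317.8,211)],p[2]-dz)[0]-p).round(4))
to(.6265-.016,-.0096,.26,95.8)
```

```text
0.058 [-0.0027  0.0075 -0.058 ]
0.0614 [-0.0026  0.0063 -0.0614]
0.065 [-0.0024  0.0051 -0.065 ]
t 3.3 p [ 0.5511 -0.1128  0.2561] yaw 95.77 tilt 0.11 | d [ 0.0967  0.0695 -0.004 ] spin -0.03
```

{"fn": "servo_tool", "kwargs": {"commands": [{"dx": 0.097,"dy": 0.07,"dz": 0.0,"spin": 0},{"dx": 0.097,"dy": 0.07,"dz": 0.0,"spin": 0},{"dx": 0.097,"dy": 0.07,"dz": 0.0,"spin": 0},{"dx": 0.097,"dy": 0.07,"dz": 0.034,"spin": 0},{"dx": 0.097,"dy": 0.07,"dz": 0.034,"spin": 0}]}}

```text
t: 3.8
ee_pos: [0.6087, -0.0103, 0.2168]
tool_rot: [-0.004, 0.67, 0.742, -0.003]
ft_force: [0.3, -0.1, -2.2]
gripper_width: 0.0189
grip_force: 97.9
```

Run:
```python
from h import *
import pickle
d={n:bot.grab_frame(n) for n in("wrist","scene")};pickle.dump(d,open("f3.pkl","wb"))
a=d["wrist"]["img"][140:290,220:420]
b=d["scene"]["img"][205:265,310:390]
cv2.imwrite("pics/c3.png",np.clip(1.4*np.vstack([cv2.resize(a,(480,360),interpolation=cv2.INTER_CUBIC),cv2.resize(b[10:50],(480,240),interpolation=cv2.INTER_CUBIC)]),0,255).astype(np.uint8)[:,:,::-1])
to(.6265-.016,-.0096,.222,95.8);
```

```text
t 3.9 p [ 0.61   -0.0114  0.2221] yaw 95.76 tilt 0.2 | d [0.0018 0.0007 0.0001] spin -0.04
```

View pics/c3.png

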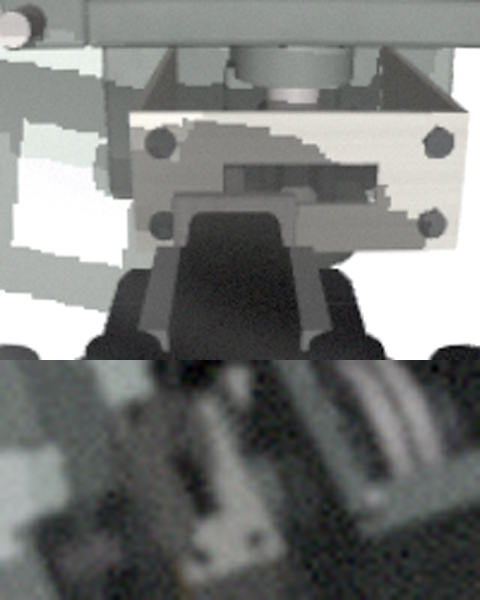

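The wrist crop shows the guard's far corners at (130,113) and (466,113), and the slot at columns 223–378, rows 164–203. The collar's far edge runs from (174,194) to (297,194) and hides the blade tip.

Run:
```python
from h import *
import pickle
f=pickle.load(open("f3.pkl","rb"))["wrist"];s,p,R=pose()
px=lambda l:[(220+(u+.5)/2.4-.5,140+(v+.5)/2.4-.5) for u,v in l]
a=np.radians(5.8);M=np.array([[np.cos(a),np.sin(a)],[-np.sin(a),np.cos(a)]])
def show(n,l,z):
    w=castw(f,px(l),z)[:,:2];print(n,"world mean",w.mean(0).round(4),"mill-frame rel TCP mm",(1e3*(M@(w-p[:2]).T).T).round(1).tolist())
show("guard",[(130,113),(466,113),(457,248),(135,248)],.153)
show("slot",[(223,164),(378,164),(378,203)],.153)
show("collar",[(174,194),(297,194)],.222-.0114)
f=pickle.load(open("f2.pkl","rb"))["wrist"];p=np.array([.4299,-.3338,.2581]);a=np.radians(6.28);M=np.array([[np.cos(a),np.sin(a)],[-np.sin(a),np.cos(a)]])
px=lambda l:[(180+(u+.5)*.56-.5,180+(v+.5)*.55-.5) for u,v in l]
show("blade tip far edge",[(239,56),(252,56)],.1967)
show("collar",[(202,73),(292,73)],.1967+.05)
```

```text
guard world mean [ 0.6258 -0.0079] mill-frame rel TCP mm [[-33.1, 22.9], [64.6, 23.6], [66.2, -19.6], [-33.4, -19.4]]
slot world mean [ 0.6336 -0.0053] mill-frame rel TCP mm [[-6.4, 7.7], [39.0, 7.9], [39.8, -4.4]]
collar world mean [0.6056 0.0083] mill-frame rel TCP mm [[-15.3, 20.0], [10.7, 20.2]]
blade tip far edge world mean [ 0.4269 -0.3272] mill-frame rel TCP mm [[-4.7, 6.9], [0.3, 6.9]]
collar world mean [ 0.426  -0.3152] mill-frame rel TCP mm [[-14.9, 18.9], [11.3, 18.9]]
```

{"fn": "servo_tool", "kwargs": {"commands": [{"dx": -0.0015,"dy": 0.0025,"dz": 0.004,"spin": 0},{"dx": -0.0015,"dy": 0.0025,"dz": 0.008,"spin": 0},{"dx": -0.0015,"dy": 0.0025,"dz": 0.011,"spin": 0},{"dx": -0.0015,"dy": 0.0025,"dz": 0.014,"spin": 0},{"dx": -0.0015,"dy": 0.0025,"dz": 0.014,"spin": 0}]}}

```text
t: 4.4
ee_pos: [0.6132, -0.0126, 0.2089]
tool_rot: [-0.0, 0.671, 0.742, -0.0]
ft_force: [0.3, 0.5, -0.2]
gripper_width: 0.0192
grip_force: 97.9
```

{"fn": "servo_tool", "kwargs": {"commands": [{"dx": 0,"dy": 0,"dz": 0.003,"spin": 0},{"dx": 0,"dy": 0,"dz": 0.006,"spin": 0},{"dx": 0,"dy": 0,"dz": 0.0095,"spin": 0},{"dx": 0,"dy": 0,"dz": 0.0095,"spin": 0},{"dx": 0,"dy": 0,"dz": 0.0095,"spin": 0}]}}

```text
t: 4.9
ee_pos: [0.6133, -0.0125, 0.1997]
tool_rot: [-0.0, 0.671, 0.742, -0.0]
ft_force: [0.1, -0.4, -1.2]
gripper_width: 0.0191
grip_force: 97.9
```

Run:
```python
from h import *
s,p,R=pose();print(p,s['ft_force'],s['torque'],s['gripper_width'])
f=bot.grab_frame("wrist")
a=f["img"][140:290,220:420]
cv2.imwrite("pics/c4.png",np.clip(1.5*cv2.resize(a,(640,480),interpolation=cv2.INTER_CUBIC),0,255).astype(np.uint8)[:,:,::-1])
```

```text
[ 0.61332731 -0.01245291  0.19969871] [ 0.12294324 -0.38216408 -1.20910125] [-0.03242207 -0.04003656  0.02712479] 0.019093264191982925
```

View pics/c4.png

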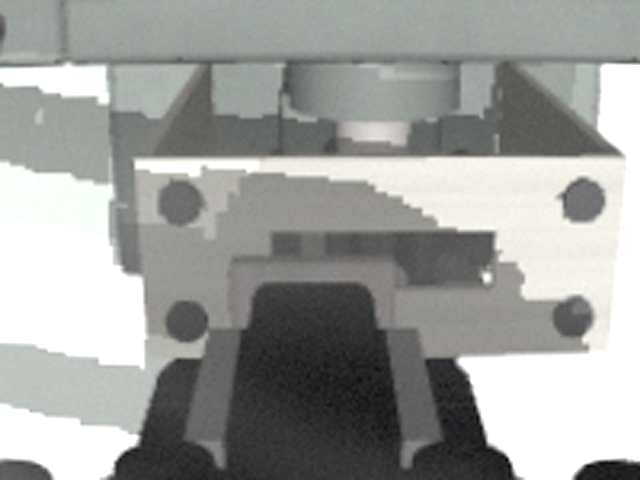

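The blade is in the slot (slot at columns 272–495, rows 232–288 in this crop) with no contact force. First stroke: the discs can't touch before 1.3 teeth.

{"fn": "servo_tool", "kwargs": {"commands": [{"dx": 0,"dy": 0.004,"dz": 0,"spin": 0},{"dx": 0,"dy": 0.007,"dz": 0,"spin": 0},{"dx": 0,"dy": 0.01,"dz": 0,"spin": 0},{"dx": 0,"dy": 0.013,"dz": 0,"spin": 0},{"dx": 0,"dy": 0.015,"dz": 0,"spin": 0}]}}

```text
t: 5.45
ee_pos: [0.6289, -0.0109, 0.1997]
tool_rot: [0.0, 0.671, 0.742, 0.0]
ft_force: [0.2, 0.8, -0.9]
gripper_width: 0.0189
grip_force: 97.9
```

{"fn": "servo_tool", "kwargs": {"commands": [{"dx": 0,"dy": 0.002,"dz": 0,"spin": 0},{"dx": 0,"dy": 0.004,"dz": 0,"spin": 0},{"dx": 0,"dy": 0.005,"dz": 0,"spin": 0},{"dx": 0,"dy": 0.005,"dz": 0,"spin": 0},{"dx": 0,"dy": 0.005,"dz": 0,"spin": 0}]}}

```text
t: 5.95
ee_pos: [0.6332, -0.0105, 0.1996]
tool_rot: [-0.0, 0.671, 0.742, -0.0]
ft_force: [-3.5, -0.5, -1.3]
gripper_width: 0.0194
grip_force: 97.8
```

```bash
python3 -c "
from h import *
to(.6133,-.0125,.1997,95.8);s=bot.read_state();print(s['ft_force'],s['torque'])"
```

```text
t 5.95 p [ 0.6332 -0.0105  0.1996] yaw 95.78 tilt 0.01 | d [-0.   -0.02 -0.  ] spin -0.02
[-3.50852708 -0.51049653 -1.3382638 ] [-0.02093419  0.66313582  0.00402733]
```

{"fn": "servo_tool", "kwargs": {"commands": [{"dx": 0,"dy": 0,"dz": -0.016,"spin": 0},{"dx": 0,"dy": 0,"dz": -0.018,"spin": 0},{"dx": 0,"dy": -0.01,"dz": -0.018,"spin": 0},{"dx": 0,"dy": -0.02,"dz": -0.018,"spin": 0},{"dx": 0,"dy": -0.02,"dz": -0.018,"spin": 0}]}}

```text
t: 6.45
ee_pos: [0.6133, -0.0125, 0.2183]
tool_rot: [0.001, 0.671, 0.742, 0.001]
ft_force: [-0.1, 0.7, -1.0]
gripper_width: 0.0189
grip_force: 98.1
```

{"fn": "servo_tool", "kwargs": {"commands": [{"dx": 0,"dy": 0,"dz": 0.006,"spin": 0},{"dx": 0,"dy": 0,"dz": 0.01,"spin": 0},{"dx": 0,"dy": 0,"dz": 0.014,"spin": 0},{"dx": 0,"dy": 0,"dz": 0.018,"spin": 0},{"dx": 0,"dy": 0,"dz": 0.018,"spin": 0}]}}

```text
t: 6.95
ee_pos: [0.6132, -0.0124, 0.1987]
tool_rot: [-0.001, 0.671, 0.742, -0.001]
ft_force: [-0.1, -1.0, -1.4]
gripper_width: 0.0189
grip_force: 98.1
```

{"fn": "servo_tool", "kwargs": {"commands": [{"dx": 0,"dy": 0.002,"dz": 0,"spin": 0},{"dx": 0,"dy": 0.004,"dz": 0,"spin": 0},{"dx": 0,"dy": 0.005,"dz": 0,"spin": 0},{"dx": 0,"dy": 0.005,"dz": 0,"spin": 0}]}}

```text
t: 7.35
ee_pos: [0.6187, -0.012, 0.2002]
tool_rot: [0.0, 0.67, 0.742, 0.0]
ft_force: [-1.9, -0.8, -0.6]
gripper_width: 0.019
grip_force: 98.3
```

{"fn": "servo_tool", "kwargs": {"commands": [{"dx": 0,"dy": 0.0015,"dz": 0,"spin": 0},{"dx": 0,"dy": 0.0025,"dz": 0,"spin": 0},{"dx": 0,"dy": 0.0025,"dz": 0,"spin": 0}]}}

```text
t: 7.65
ee_pos: [0.6212, -0.0117, 0.1998]
tool_rot: [0.0, 0.671, 0.742, 0.0]
ft_force: [-0.8, 0.8, -0.4]
gripper_width: 0.0187
grip_force: 98.2
```

{"fn": "servo_tool", "kwargs": {"commands": [{"dx": 0,"dy": 0.0015,"dz": 0,"spin": 0},{"dx": 0,"dy": 0.0025,"dz": 0,"spin": 0},{"dx": 0,"dy": 0.0025,"dz": 0,"spin": 0}]}}

```text
t: 7.95
ee_pos: [0.6236, -0.0114, 0.1997]
tool_rot: [0.0, 0.67, 0.742, 0.0]
ft_force: [-0.9, -0.5, -0.9]
gripper_width: 0.0188
grip_force: 98.2
```

{"fn": "servo_tool", "kwargs": {"commands": [{"dx": 0,"dy": 0.0015,"dz": 0,"spin": 0},{"dx": 0,"dy": 0.0025,"dz": 0,"spin": 0},{"dx": 0,"dy": 0.0025,"dz": 0,"spin": 0}]}}

```text
t: 8.25
ee_pos: [0.6261, -0.0112, 0.1998]
tool_rot: [0.0, 0.671, 0.742, 0.0]
ft_force: [0.4, 0.6, -1.0]
gripper_width: 0.0187
grip_force: 98.2
```

{"fn": "servo_tool", "kwargs": {"commands": [{"dx": 0,"dy": 0.0015,"dz": 0,"spin": 0},{"dx": 0,"dy": 0.0025,"dz": 0,"spin": 0},{"dx": 0,"dy": 0.0025,"dz": 0,"spin": 0}]}}

```text
t: 8.55
ee_pos: [0.6284, -0.0109, 0.1998]
tool_rot: [0.0, 0.67, 0.742, 0.0]
ft_force: [-0.1, -0.3, -1.1]
gripper_width: 0.019
grip_force: 98.2
```

{"fn": "servo_tool", "kwargs": {"commands": [{"dx": 0,"dy": 0.001,"dz": 0,"spin": 0},{"dx": 0,"dy": 0.002,"dz": 0,"spin": 0},{"dx": 0,"dy": 0.002,"dz": 0,"spin": 0}]}}

```text
t: 8.85
ee_pos: [0.6303, -0.0108, 0.1998]
tool_rot: [-0.0, 0.671, 0.742, -0.0]
ft_force: [-0.5, 0.1, -0.6]
gripper_width: 0.0187
grip_force: 98.2
```

{"fn": "servo_tool", "kwargs": {"commands": [{"dx": 0,"dy": 0.001,"dz": 0,"spin": 0},{"dx": 0,"dy": 0.002,"dz": 0,"spin": 0},{"dx": 0,"dy": 0.002,"dz": 0,"spin": 0}]}}

```text
t: 9.15
ee_pos: [0.632, -0.0106, 0.1995]
tool_rot: [-0.0, 0.671, 0.742, -0.0]
ft_force: [-2.8, -0.0, -1.0]
gripper_width: 0.0187
grip_force: 98.0
```

Run:
```python
from h import *
s,p,R=pose();print(p,s['ft_force'],s['torque'],s['gripper_width'])
d={n:bot.grab_frame(n) for n in("wrist","top","scene")}
k=lambda a:cv2.resize(a,(400,300),interpolation=cv2.INTER_CUBIC)
cv2.imwrite("pics/c5.png",np.clip(1.6*np.vstack([np.hstack([k(d["wrist"]["img"][180:240,290:370]),k(d["wrist"]["img"][100:340,160:480])]),np.hstack([k(d["top"]["img"][130:190,270:350]),k(d["scene"]["img"][205:265,315:395])])]),0,255).astype(np.uint8)[:,:,::-1])
```

```text
[ 0.63200552 -0.01060582  0.19951084] [-2.83483622 -0.03212152 -0.99978652] [-0.0887283   0.7807326  -0.01463776] 0.01874464037790386
```

View pics/c5.png

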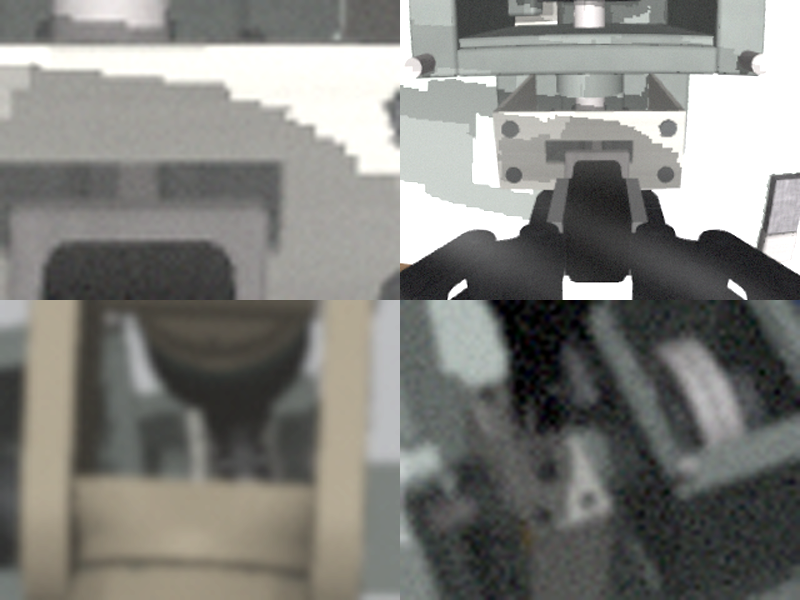

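The wrist crop shows the blade about 4–5 mm past the slot's middle, with only light detent force. Two teeth are done with no touch, so I'll do the third stroke in small steps.

{"fn": "servo_tool", "kwargs": {"commands": [{"dx": 0,"dy": 0.001,"dz": 0,"spin": 0},{"dx": 0,"dy": 0.001,"dz": -0.01,"spin": 0},{"dx": 0,"dy": 0,"dz": -0.018,"spin": 0},{"dx": 0,"dy": -0.01,"dz": -0.018,"spin": 0},{"dx": 0,"dy": -0.019,"dz": -0.018,"spin": 0}]}}

```text
t: 9.8
ee_pos: [0.614, -0.0125, 0.2198]
tool_rot: [0.002, 0.67, 0.742, 0.001]
ft_force: [-0.0, 0.0, -1.2]
gripper_width: 0.019
grip_force: 98.3
```

{"fn": "servo_tool", "kwargs": {"commands": [{"dx": 0,"dy": 0,"dz": 0,"spin": 0},{"dx": 0,"dy": 0,"dz": 0.006,"spin": 0},{"dx": 0,"dy": 0,"dz": 0.012,"spin": 0},{"dx": 0,"dy": 0,"dz": 0.018,"spin": 0},{"dx": 0,"dy": 0,"dz": 0.018,"spin": 0}]}}

```text
t: 10.3
ee_pos: [0.613, -0.0124, 0.198]
tool_rot: [-0.001, 0.671, 0.742, -0.001]
ft_force: [0.2, -0.2, -2.5]
gripper_width: 0.0189
grip_force: 98.2
```

{"fn": "servo_tool", "kwargs": {"commands": [{"dx": 0,"dy": 0.002,"dz": 0,"spin": 0},{"dx": 0,"dy": 0.004,"dz": 0,"spin": 0},{"dx": 0,"dy": 0.004,"dz": 0,"spin": 0}]}}

```text
t: 10.6
ee_pos: [0.6175, -0.0121, 0.2]
tool_rot: [-0.0, 0.671, 0.742, -0.0]
ft_force: [-2.0, 0.3, -1.2]
gripper_width: 0.0189
grip_force: 98.4
```

{"fn": "servo_tool", "kwargs": {"commands": [{"dx": 0,"dy": 0.001,"dz": 0,"spin": 0},{"dx": 0,"dy": 0.002,"dz": 0,"spin": 0},{"dx": 0,"dy": 0.002,"dz": 0,"spin": 0}]}}

```text
t: 10.9
ee_pos: [0.6197, -0.0119, 0.2002]
tool_rot: [0.0, 0.671, 0.742, 0.0]
ft_force: [-1.9, 0.2, -0.9]
gripper_width: 0.0188
grip_force: 98.4
```

{"fn": "servo_tool", "kwargs": {"commands": [{"dx": 0,"dy": 0.001,"dz": 0,"spin": 0},{"dx": 0,"dy": 0.002,"dz": 0,"spin": 0},{"dx": 0,"dy": 0.002,"dz": 0,"spin": 0}]}}

```text
t: 11.2
ee_pos: [0.6216, -0.0117, 0.1998]
tool_rot: [0.0, 0.671, 0.742, 0.0]
ft_force: [-0.8, -0.6, -0.2]
gripper_width: 0.0189
grip_force: 98.3
```

{"fn": "servo_tool", "kwargs": {"commands": [{"dx": 0,"dy": 0.001,"dz": 0,"spin": 0},{"dx": 0,"dy": 0.002,"dz": 0,"spin": 0},{"dx": 0,"dy": 0.002,"dz": 0,"spin": 0}]}}

```text
t: 11.5
ee_pos: [0.6235, -0.0115, 0.1998]
tool_rot: [0.0, 0.671, 0.742, 0.0]
ft_force: [-0.7, 0.4, -0.3]
gripper_width: 0.019
grip_force: 98.3
```

{"fn": "servo_tool", "kwargs": {"commands": [{"dx": 0,"dy": 0.001,"dz": 0,"spin": 0},{"dx": 0,"dy": 0.002,"dz": 0,"spin": 0},{"dx": 0,"dy": 0.002,"dz": 0,"spin": 0}]}}

```text
t: 11.8
ee_pos: [0.6255, -0.0112, 0.1998]
tool_rot: [0.0, 0.671, 0.742, 0.0]
ft_force: [0.2, 0.1, -2.4]
gripper_width: 0.0191
grip_force: 98.2
```

{"fn": "servo_tool", "kwargs": {"commands": [{"dx": 0,"dy": 0.001,"dz": 0,"spin": 0},{"dx": 0,"dy": 0.002,"dz": 0,"spin": 0},{"dx": 0,"dy": 0.002,"dz": 0,"spin": 0}]}}

```text
t: 12.1
ee_pos: [0.6274, -0.011, 0.1998]
tool_rot: [0.0, 0.671, 0.742, -0.0]
ft_force: [-0.2, 0.1, -0.9]
gripper_width: 0.0188
grip_force: 98.2
```

{"fn": "servo_tool", "kwargs": {"commands": [{"dx": 0,"dy": 0.001,"dz": 0,"spin": 0},{"dx": 0,"dy": 0.002,"dz": 0,"spin": 0},{"dx": 0,"dy": 0.002,"dz": 0,"spin": 0}]}}

```text
t: 12.4
ee_pos: [0.6294, -0.0108, 0.1998]
tool_rot: [0.0, 0.67, 0.742, -0.0]
ft_force: [0.0, 0.8, -0.5]
gripper_width: 0.0189
grip_force: 98.2
```

{"fn": "servo_tool", "kwargs": {"commands": [{"dx": 0,"dy": 0.001,"dz": 0,"spin": 0},{"dx": 0,"dy": 0.001,"dz": 0,"spin": 0},{"dx": 0,"dy": 0.001,"dz": 0,"spin": 0}]}}

```text
t: 12.7
ee_pos: [0.6303, -0.0108, 0.1998]
tool_rot: [-0.0, 0.671, 0.742, -0.0]
ft_force: [-0.1, 0.1, -1.3]
gripper_width: 0.0189
grip_force: 98.2
```

{"fn": "servo_tool", "kwargs": {"commands": [{"dx": 0,"dy": 0.001,"dz": 0,"spin": 0},{"dx": 0,"dy": 0.001,"dz": 0,"spin": 0},{"dx": 0,"dy": 0.001,"dz": 0,"spin": 0}]}}

```text
t: 13.0
ee_pos: [0.6309, -0.0107, 0.1997]
tool_rot: [-0.0, 0.671, 0.742, -0.0]
ft_force: [-3.4, -1.5, -0.6]
gripper_width: 0.0189
grip_force: 98.3
```

{"fn": "servo_tool", "kwargs": {"commands": [{"dx": 0,"dy": 0.001,"dz": 0,"spin": 0},{"dx": 0,"dy": 0.001,"dz": 0,"spin": 0},{"dx": 0,"dy": 0.001,"dz": 0,"spin": 0}]}}

```text
t: 13.3
ee_pos: [0.6316, -0.0106, 0.1995]
tool_rot: [-0.001, 0.671, 0.742, -0.001]
ft_force: [-5.4, -0.2, 0.4]
gripper_width: 0.019
grip_force: 98.3
```

{"fn": "servo_tool", "kwargs": {"commands": [{"dx": 0,"dy": 0.001,"dz": 0,"spin": 0},{"dx": 0,"dy": 0.001,"dz": 0,"spin": 0},{"dx": 0,"dy": 0.001,"dz": 0,"spin": 0}]}}

```text
t: 13.6
ee_pos: [0.6321, -0.0106, 0.1995]
tool_rot: [-0.001, 0.671, 0.742, -0.001]
ft_force: [-8.5, -0.6, 0.9]
gripper_width: 0.0189
grip_force: 98.5
```

{"fn": "servo_tool", "kwargs": {"commands": [{"dx": 0,"dy": 0.001,"dz": 0,"spin": 0},{"dx": 0,"dy": 0.001,"dz": 0,"spin": 0},{"dx": 0,"dy": 0.001,"dz": 0,"spin": 0}]}}

```text
t: 13.9
ee_pos: [0.6325, -0.0106, 0.1994]
tool_rot: [-0.002, 0.671, 0.742, -0.002]
ft_force: [-12.5, -1.4, 2.6]
gripper_width: 0.0188
grip_force: 98.8
```

A clear touch: 12.5 N, rising stiffly where the earlier strokes gave only 3 N. I'll release, lift and go to the far side for the back-off.

{"fn": "servo_tool", "kwargs": {"commands": [{"dx": 0,"dy": -0.003,"dz": 0,"spin": 0},{"dx": 0,"dy": -0.004,"dz": 0,"spin": 0},{"dx": 0,"dy": -0.004,"dz": -0.01,"spin": 0},{"dx": 0,"dy": -0.004,"dz": -0.019,"spin": 0},{"dx": 0,"dy": 0.01,"dz": -0.019,"spin": 0}]}}

```text
t: 14.4
ee_pos: [0.645, -0.0094, 0.2228]
tool_rot: [0.002, 0.671, 0.742, 0.002]
ft_force: [0.5, -0.5, -0.4]
gripper_width: 0.0191
grip_force: 98.7
```

{"fn": "servo_tool", "kwargs": {"commands": [{"dx": 0,"dy": 0,"dz": 0,"spin": 0},{"dx": 0,"dy": 0,"dz": 0,"spin": 0}]}}

```text
t: 14.6
ee_pos: [0.6444, -0.0093, 0.2192]
tool_rot: [0.0, 0.67, 0.742, 0.0]
ft_force: [-0.5, 0.5, -1.7]
gripper_width: 0.0187
grip_force: 98.8
```

```bash
python3 -c "
from h import *
to(.6451,-.0093,.1997,95.8);s=bot.read_state();print(s['ft_force'],s['torque'])"
```

```text
t 14.6 p [ 0.6444 -0.0093  0.2192] yaw 95.79 tilt 0.03 | d [-0.0001  0.0007  0.0195] spin -0.01
[-0.53979915  0.49669562 -1.72091203] [ 0.02775643 -0.02738416  0.03241586]
```

{"fn": "servo_tool", "kwargs": {"commands": [{"dx": 0,"dy": 0.0005,"dz": 0.006,"spin": 0},{"dx": 0,"dy": 0.0005,"dz": 0.011,"spin": 0},{"dx": 0,"dy": 0.0005,"dz": 0.015,"spin": 0},{"dx": 0,"dy": 0.0005,"dz": 0.0195,"spin": 0},{"dx": 0,"dy": 0.0005,"dz": 0.0195,"spin": 0}]}}

```text
t: 15.1
ee_pos: [0.6443, -0.0093, 0.1982]
tool_rot: [-0.001, 0.671, 0.742, -0.001]
ft_force: [-0.5, -0.4, -1.7]
gripper_width: 0.0191
grip_force: 98.8
```

{"fn": "servo_tool", "kwargs": {"commands": [{"dx": 0,"dy": -0.002,"dz": 0,"spin": 0},{"dx": 0,"dy": -0.004,"dz": 0,"spin": 0},{"dx": 0,"dy": -0.005,"dz": 0,"spin": 0}]}}

```text
t: 15.4
ee_pos: [0.6402, -0.0098, 0.1999]
tool_rot: [0.001, 0.67, 0.742, 0.001]
ft_force: [3.6, 0.4, -0.5]
gripper_width: 0.0189
grip_force: 98.7
```

{"fn": "servo_tool", "kwargs": {"commands": [{"dx": 0,"dy": -0.002,"dz": 0,"spin": 0},{"dx": 0,"dy": -0.003,"dz": 0,"spin": 0},{"dx": 0,"dy": -0.003,"dz": 0,"spin": 0}]}}

```text
t: 15.7
ee_pos: [0.6367, -0.0102, 0.1999]
tool_rot: [0.0, 0.671, 0.742, 0.0]
ft_force: [1.8, -0.3, -0.3]
gripper_width: 0.0189
grip_force: 99.0
```

{"fn": "servo_tool", "kwargs": {"commands": [{"dx": 0,"dy": -0.002,"dz": 0,"spin": 0},{"dx": 0,"dy": -0.004,"dz": 0,"spin": 0},{"dx": 0,"dy": -0.006,"dz": 0,"spin": 0},{"dx": 0,"dy": -0.008,"dz": 0,"spin": 0},{"dx": 0,"dy": -0.008,"dz": 0,"spin": 0}]}}

```text
t: 16.2
ee_pos: [0.6281, -0.011, 0.1989]
tool_rot: [-0.001, 0.671, 0.742, -0.001]
ft_force: [-0.1, -0.1, -0.8]
gripper_width: 0.0191
grip_force: 98.7
```

{"fn": "servo_tool", "kwargs": {"commands": [{"dx": 0,"dy": -0.002,"dz": 0,"spin": 0},{"dx": 0,"dy": -0.003,"dz": 0,"spin": 0},{"dx": 0,"dy": -0.003,"dz": 0,"spin": 0}]}}

```text
t: 16.5
ee_pos: [0.6256, -0.0112, 0.1992]
tool_rot: [-0.0, 0.671, 0.742, -0.0]
ft_force: [-0.7, -0.0, -1.2]
gripper_width: 0.0192
grip_force: 98.7
```

{"fn": "servo_tool", "kwargs": {"commands": [{"dx": 0,"dy": -0.001,"dz": 0,"spin": 0},{"dx": 0,"dy": -0.0015,"dz": 0,"spin": 0},{"dx": 0,"dy": -0.0015,"dz": 0,"spin": 0}]}}

```text
t: 16.8
ee_pos: [0.6247, -0.0113, 0.1995]
tool_rot: [0.001, 0.67, 0.742, 0.001]
ft_force: [4.5, 0.5, -2.2]
gripper_width: 0.019
grip_force: 98.6
```

Run:
```python
from h import *
s,p,R=pose();print(p,s['ft_force'])
f=bot.grab_frame("wrist")
cv2.imwrite("pics/c6.png",np.clip(1.8*cv2.resize(f["img"][190:235,275:375],(800,360),interpolation=cv2.INTER_CUBIC),0,255).astype(np.uint8)[:,:,::-1])
```

```text
[ 0.62474033 -0.01129528  0.19948932] [ 4.50629083  0.47472812 -2.17572804]
```

View pics/c6.png

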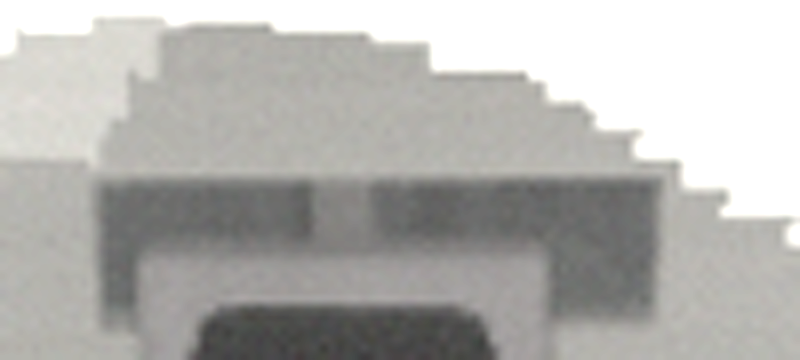

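The blade sits about 3 mm short of the slot's middle (columns 313–372, slot 100–660), pressing on the tooth at its new notch. One tooth is backed off; now the second.

{"fn": "servo_tool", "kwargs": {"commands": [{"dx": 0,"dy": 0.002,"dz": 0,"spin": 0},{"dx": 0,"dy": 0.003,"dz": -0.01,"spin": 0},{"dx": 0,"dy": 0.003,"dz": -0.019,"spin": 0},{"dx": 0,"dy": 0.012,"dz": -0.019,"spin": 0},{"dx": 0,"dy": 0.0195,"dz": -0.019,"spin": 0}]}}

```text
t: 17.35
ee_pos: [0.6442, -0.0094, 0.2199]
tool_rot: [0.001, 0.671, 0.742, 0.0]
ft_force: [0.5, 0.6, -1.2]
gripper_width: 0.0185
grip_force: 98.8
```

{"fn": "servo_tool", "kwargs": {"commands": [{"dx": 0,"dy": 0,"dz": 0,"spin": 0},{"dx": 0,"dy": 0,"dz": 0.006,"spin": 0},{"dx": 0,"dy": 0,"dz": 0.012,"spin": 0},{"dx": 0,"dy": 0,"dz": 0.019,"spin": 0},{"dx": 0,"dy": 0,"dz": 0.019,"spin": 0}]}}

```text
t: 17.85
ee_pos: [0.6429, -0.0094, 0.1974]
tool_rot: [-0.001, 0.671, 0.742, -0.001]
ft_force: [0.5, -0.3, -0.6]
gripper_width: 0.0188
grip_force: 98.8
```

{"fn": "servo_tool", "kwargs": {"commands": [{"dx": 0,"dy": -0.002,"dz": 0,"spin": 0},{"dx": 0,"dy": -0.004,"dz": 0,"spin": 0},{"dx": 0,"dy": -0.005,"dz": 0,"spin": 0}]}}

```text
t: 18.15
ee_pos: [0.639, -0.0099, 0.1999]
tool_rot: [0.001, 0.671, 0.742, 0.001]
ft_force: [2.2, 0.8, -0.9]
gripper_width: 0.019
grip_force: 98.7
```

{"fn": "servo_tool", "kwargs": {"commands": [{"dx": 0,"dy": -0.002,"dz": 0,"spin": 0},{"dx": 0,"dy": -0.004,"dz": 0,"spin": 0},{"dx": 0,"dy": -0.006,"dz": 0,"spin": 0},{"dx": 0,"dy": -0.008,"dz": 0,"spin": 0},{"dx": 0,"dy": -0.009,"dz": 0,"spin": 0}]}}

```text
t: 18.65
ee_pos: [0.6292, -0.0109, 0.1991]
tool_rot: [-0.0, 0.671, 0.742, -0.001]
ft_force: [-0.6, -1.0, -0.8]
gripper_width: 0.0188
grip_force: 98.8
```

{"fn": "servo_tool", "kwargs": {"commands": [{"dx": 0,"dy": -0.002,"dz": 0,"spin": 0},{"dx": 0,"dy": -0.003,"dz": 0,"spin": 0},{"dx": 0,"dy": -0.003,"dz": 0,"spin": 0}]}}

```text
t: 18.95
ee_pos: [0.6265, -0.0111, 0.199]
tool_rot: [-0.0, 0.671, 0.742, -0.0]
ft_force: [0.1, 0.3, -1.4]
gripper_width: 0.0191
grip_force: 98.8
```

{"fn": "servo_tool", "kwargs": {"commands": [{"dx": 0,"dy": -0.001,"dz": 0,"spin": 0},{"dx": 0,"dy": -0.001,"dz": 0,"spin": 0},{"dx": 0,"dy": -0.001,"dz": 0,"spin": 0}]}}

```text
t: 19.25
ee_pos: [0.6258, -0.0112, 0.1993]
tool_rot: [-0.0, 0.671, 0.742, -0.0]
ft_force: [0.3, 0.4, -0.9]
gripper_width: 0.0192
grip_force: 98.8
```

{"fn": "servo_tool", "kwargs": {"commands": [{"dx": 0,"dy": -0.0012,"dz": 0,"spin": 0},{"dx": 0,"dy": -0.0012,"dz": 0,"spin": 0},{"dx": 0,"dy": -0.0012,"dz": 0,"spin": 0}]}}

```text
t: 19.55
ee_pos: [0.6249, -0.0113, 0.1995]
tool_rot: [0.0, 0.671, 0.742, 0.0]
ft_force: [3.3, 0.7, -0.6]
gripper_width: 0.0192
grip_force: 98.6
```

Contact at the same place, so the second tooth has clicked. I'll lift out and return.

{"fn": "servo_tool", "kwargs": {"commands": [{"dx": 0,"dy": 0.002,"dz": 0,"spin": 0},{"dx": 0,"dy": 0.003,"dz": -0.01,"spin": 0},{"dx": 0,"dy": 0.003,"dz": -0.03,"spin": 0},{"dx": 0,"dy": 0.003,"dz": -0.06,"spin": 0},{"dx": 0,"dy": 0.003,"dz": -0.06,"spin": 0}]}}

```text
t: 20.05
ee_pos: [0.6288, -0.0111, 0.2655]
tool_rot: [0.003, 0.671, 0.742, 0.003]
ft_force: [0.0, -0.8, -0.3]
gripper_width: 0.0189
grip_force: 98.8
```

```bash
python3 -c "
from h import *
to(.4301,-.3341,.25,96.2);s=bot.read_state();print(s['ft_force'])"
```

```text
t 20.05 p [ 0.6288 -0.0111  0.2655] yaw 95.78 tilt 0.49 | d [-0.3013 -0.2303  0.0141] spin -0.42
[ 0.04997209 -0.82628454 -0.33690405]
```

{"fn": "servo_tool", "kwargs": {"commands": [{"dx": -0.301,"dy": -0.23,"dz": 0,"spin": -0.4},{"dx": -0.301,"dy": -0.23,"dz": 0,"spin": -0.4},{"dx": -0.301,"dy": -0.23,"dz": 0,"spin": -0.4},{"dx": -0.301,"dy": -0.23,"dz": 0,"spin": -0.4},{"dx": -0.301,"dy": -0.23,"dz": 0,"spin": -0.4}]}}

```text
t: 20.55
ee_pos: [0.4951, -0.2253, 0.2594]
tool_rot: [-0.0, 0.668, 0.744, -0.0]
ft_force: [0.8, -0.8, -1.2]
gripper_width: 0.0191
grip_force: 98.7
```

```bash
python3 -c "
from h import *
to(.4301,-.3341,.15,96.2)"
```

```text
t 20.55 p [ 0.4951 -0.2253  0.2594] yaw 96.2 tilt 0.02 | d [-0.1012 -0.0763  0.1094] spin -0.0
```

{"fn": "servo_tool", "kwargs": {"commands": [{"dx": -0.101,"dy": -0.076,"dz": 0,"spin": 0},{"dx": -0.101,"dy": -0.076,"dz": 0,"spin": 0},{"dx": -0.101,"dy": -0.076,"dz": 0.05,"spin": 0},{"dx": -0.101,"dy": -0.076,"dz": 0.09,"spin": 0},{"dx": -0.101,"dy": -0.076,"dz": 0.11,"spin": 0}]}}

```text
t: 21.05
ee_pos: [0.4294, -0.3322, 0.1444]
tool_rot: [-0.004, 0.669, 0.743, -0.0]
ft_force: [0.8, 0.6, -0.7]
gripper_width: 0.0189
grip_force: 98.8
```

{"fn": "servo_tool", "kwargs": {"commands": [{"dx": 0,"dy": 0,"dz": 0,"spin": 0},{"dx": 0,"dy": 0,"dz": 0,"spin": 0},{"dx": 0,"dy": 0,"dz": 0,"spin": 0}]}}

```text
t: 21.35
ee_pos: [0.4329, -0.3331, 0.1518]
tool_rot: [0.002, 0.668, 0.744, -0.0]
ft_force: [0.5, 0.5, -0.7]
gripper_width: 0.0187
grip_force: 98.8
```

Run:
```python
from h import *
to(.4301,-.3341,.13,96.2)
d={n:bot.grab_frame(n) for n in("wrist","scene")}
k=lambda a:cv2.resize(a,(400,400),interpolation=cv2.INTER_CUBIC)
cv2.imwrite("pics/c7.png",np.clip(1.4*np.hstack([k(d["wrist"]["img"][130:250,260:380]),k(d["scene"]["img"][175:245,190:260])]),0,255).astype(np.uint8)[:,:,::-1])
```

```text
t 21.35 p [ 0.4329 -0.3331  0.1518] yaw 96.21 tilt 0.22 | d [-0.0006 -0.0029  0.0218] spin 0.01
```

View pics/c7.png

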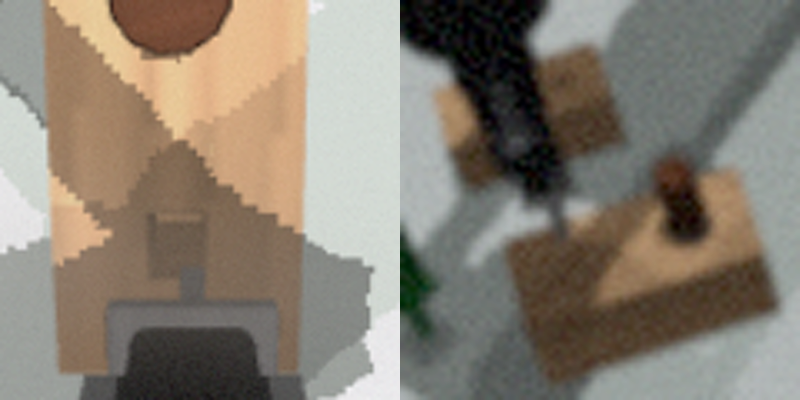

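The wrist crop shows the blade at column 192 and the hole's centre at column 177. That is about 3 mm to +x, which matches the measured pose error. I'll correct it and descend.

{"fn": "servo_tool", "kwargs": {"commands": [{"dx": -0.0006,"dy": -0.003,"dz": 0.005,"spin": 0},{"dx": -0.0006,"dy": -0.003,"dz": 0.015,"spin": 0},{"dx": -0.0006,"dy": -0.003,"dz": 0.025,"spin": 0},{"dx": -0.0006,"dy": -0.003,"dz": 0.034,"spin": 0},{"dx": -0.0006,"dy": -0.003,"dz": 0.042,"spin": 0}]}}

```text
t: 21.95
ee_pos: [0.4287, -0.3332, 0.106]
tool_rot: [-0.001, 0.668, 0.744, -0.0]
ft_force: [0.1, -0.4, -1.5]
gripper_width: 0.0186
grip_force: 98.8
```

{"fn": "servo_tool", "kwargs": {"commands": [{"dx": 0,"dy": 0,"dz": 0,"spin": 0},{"dx": 0,"dy": 0,"dz": 0,"spin": 0}]}}

```text
t: 22.15
ee_pos: [0.429, -0.3335, 0.1073]
tool_rot: [-0.0, 0.668, 0.744, -0.0]
ft_force: [0.5, 0.7, -1.7]
gripper_width: 0.019
grip_force: 98.8
```

```bash
python3 -c "
from h import *
to(.4301,-.3341,.0775,96.2);s=bot.read_state();print(s['ft_force'],s['torque'])"
```

```text
t 22.15 p [ 0.429  -0.3335  0.1073] yaw 96.19 tilt 0.01 | d [-0.0007  0.001   0.0298] spin -0.01
[ 0.5046803   0.68962066 -1.73481777] [ 0.0044636  -0.05475011 -0.04710392]
```

Tip is ~14 mm inside the hole with no contact. I'll continue down.

{"fn": "servo_tool", "kwargs": {"commands": [{"dx": 0,"dy": 0,"dz": 0.008,"spin": 0},{"dx": 0,"dy": 0,"dz": 0.016,"spin": 0},{"dx": 0,"dy": 0,"dz": 0.023,"spin": 0},{"dx": 0,"dy": 0,"dz": 0.029,"spin": 0},{"dx": 0,"dy": 0,"dz": 0.03,"spin": 0}]}}

```text
t: 22.65
ee_pos: [0.4288, -0.3333, 0.0766]
tool_rot: [-0.0, 0.668, 0.744, -0.0]
ft_force: [-0.1, 0.0, 0.2]
gripper_width: 0.0191
grip_force: 99.1
```

{"fn": "servo_tool", "kwargs": {"commands": [{"dx": 0,"dy": 0,"dz": 0.001,"spin": 0},{"dx": 0,"dy": 0,"dz": 0.001,"spin": 0}]}}

```text
t: 22.85
ee_pos: [0.4291, -0.3336, 0.0765]
tool_rot: [0.0, 0.668, 0.744, -0.0]
ft_force: [-0.5, 0.1, -1.0]
gripper_width: 0.0188
grip_force: 99.2
```

{"fn": "servo_tool", "kwargs": {"commands": [{"dx": 0,"dy": 0,"dz": 0,"spin": 0},{"dx": 0,"dy": 0,"dz": 0,"spin": 0},{"dx": 0,"dy": 0,"dz": 0,"spin": 0},{"dx": 0,"dy": 0,"dz": 0,"spin": 0},{"dx": 0,"dy": 0,"dz": 0,"spin": 0}], "grip": 0.05}}

```text
t: 23.35
ee_pos: [0.429, -0.3335, 0.0764]
tool_rot: [0.0, 0.668, 0.744, -0.0]
ft_force: [0.3, -0.3, -1.1]
gripper_width: 0.05
grip_force: 0.0
```

{"fn": "servo_tool", "kwargs": {"commands": [{"dx": 0,"dy": 0,"dz": -0.02,"spin": 0},{"dx": 0,"dy": 0,"dz": -0.05,"spin": 0},{"dx": 0,"dy": 0,"dz": -0.09,"spin": 0},{"dx": 0,"dy": 0,"dz": -0.13,"spin": 0},{"dx": 0,"dy": 0,"dz": -0.13,"spin": 0}]}}

```text
t: 23.85
ee_pos: [0.4308, -0.3351, 0.2134]
tool_rot: [0.006, 0.668, 0.744, -0.0]
ft_force: [0.0, -0.2, 0.7]
gripper_width: 0.0499
grip_force: 0.0
```

Run:
```python
from h import *
s,p,R=pose();print(p,s['gripper_width'])
d={n:bot.grab_frame(n) for n in("wrist","scene")}
k=lambda a:cv2.resize(a,(400,400),interpolation=cv2.INTER_CUBIC)
cv2.imwrite("pics/c8.png",np.clip(1.4*np.hstack([k(d["wrist"]["img"][80:240,240:400]),k(d["scene"]["img"][175:245,190:260])]),0,255).astype(np.uint8)[:,:,::-1])
```

```text
[ 0.43080883 -0.33507221  0.21340136] 0.049898684094315936
```

View pics/c8.png

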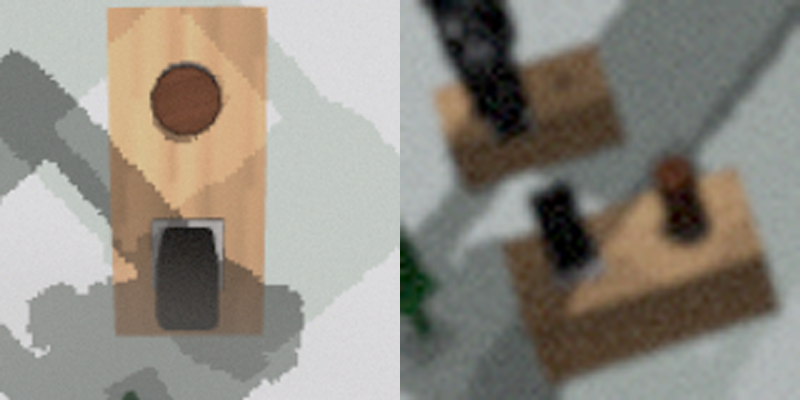

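The bar stands upright in its hole with its collar on the block (wrist crop about (188,275)), and the screwdriver hasn't moved. I'm handing in.

```bash
python3 -c "
from rig import bot
print(bot.hand_in())"
```

```text
the job is handed in; nothing more can be done
None
```

The job is handed in, with no verdict returned: I felt the discs touch on the third stroke (12.5 N), backed the wheel off two teeth, and stood the bar upright in its holder at about 24 s; I saw nothing else on the bench disturbed.

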